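Take the pressure cap off the bench tank

ROBOT

A 6-joint arm with a two-finger parallel gripper is mounted at the origin on the work surface; the furniture and walls round the work are solid. World frame = base frame: x ahead of the robot, y to its left, z up, the work surface at z = 0. Lengths are in m, angles in rad, forces in N, time in s.
With the tool pointing down it reaches from about 0.375 to 0.9 m from the base axis. Payload 3.1 kg.
Tool frame: the origin (TCP) lies on the centre line of the jaws, within the pads' length; the fingertips stand 14 mm ahead of it and the grasp point (between the pads) lies 5 mm behind it; z points along the fingers, x is the direction in which the jaws open and shut, and the axes are right-handed (so a half turn about z gives the same grasp; the last joint's range is limited). The gripper opens to 85 mm and grips with 20 to 120 N. Pads are 22 mm wide; open, the fingers measure 114 mm over their backs; the gripper's body (76 mm by 85 mm) begins 54 mm behind the grasp point. The pads swing forward as they close: fully open they stand 13 mm farther back than shut.
Start: joints at [-0.178, 0.527, 1.433, -0, 1.181, -0.178], TCP at [0.625, 0, 0.245] pointing down, gripper open.
Joint ranges: [-3.08, 3.08], [-0.75, 2.2], [0.22, 2.44], [-1.43, 4.57], [0, 2.65], [-2.85, 2.85]. Speed limits (rad/s): [2.79, 2.79, 3.14, 3.14, 3.14, 3.14].

INTERFACE

Orientations are given as a unit quaternion [w, x, y, z].
In Python, from station import robot gives the robot as it stands. The module is installed in compiled form; this text tells all that it offers.
- The arm moves only by the tool drive_tool, never from a script. Its argument "moves" is a list of rows, each an object of numbers: "x", "y", "z": the shift along the tool's x, y, z each as a share of 0.02 m, from -1 to 1; "rx", "ry", "rz": the turn, a rotation vector about the tool's x, y, z each as a share of 5 degrees, from -1 to 1; "gripper": the opening, from 0 (shut) to 1 (fully open). In form: [{"x": .., "y": .., "z": .., "rx": .., "ry": .., "rz": .., "gripper": ..}, ...]. A call has 1 to 5 rows; each row shifts and turns the pose as measured when the row begins, along the tool's axes as they then stand; what a row does not reach is not made up. A row lasts 1/12 s, in which the tool goes at most 41.7 mm and 7.16 degrees, less where a joint would pass 70% of its speed; a pose out of reach is approached as far as the arm can. A call with a number of a shift or a turn outside -1 to 1 is refused whole. A call with a gripper value outside its range is refused whole. The fingers move at their own pace and stop on an object; "grip_force" is the grip in N (left out, the last holds). Time passes only in rows, so rows that do not move let the fingers close. It gives the time, the measured TCP pose, the force and the opening at its end, in the units of the state.
- robot.sense(): the state, without advancing time (a new reading comes with each control period).
- robot.grab_frame(name): name is "scene" or "side" or "wrist"; returns a dict with "frame" (480x640x3 uint8, blue, green, red), "fovy" (degrees; the focal length in pixels is half the picture's height over the tangent of half this angle, whatever the lens; pixels are square), "cx", "cy" (the principal point, pixels), "origin" and "attitude" of the camera in the world; the wrist camera has in their place "tool_from_camera" (4x4, takes a point from camera to tool coordinates, whose origin is the TCP and whose axes are the tool frame's). Camera axes: x right, y up, looking along -z (the intrinsics and any distortion apply to the point x, -y, -z); pixel columns grow to the right and rows downward; lengths in m; the calibration is good to about 2 mm. A picture is of the moment at which its call begins: read the wrist's pose just before it. There is no depth.
- robot.job_done(): hands the job in, once; it reports no verdict.
The state is a dict: "t": time; "qpos": joint angles; "qd": joint speeds; "joint_efforts": joint torques, N m; "tcp_pos": TCP position; "tool_rot": TCP orientation; "ft_force": force on the tool from outside, world axes, zero at the start; "moment": the same for the moment, N m; "opening": opening from 0.0 (shut) to 1.0 (fully open).
Only numpy, scipy, OpenCV 4.12 (cv2) and the standard library are available. Lean on these libraries where they do the work, as an engineer would, in place of code of your own. Each camera call takes 0.05 s, during which the arm holds its last target. There are 200 camera calls.

TASK

Turn the cap of the pressure tank anticlockwise (seen from above) to its first stop without pressing it, and wait there about a second so that pressure could escape. Then press the cap down, turn it on past the stop until it is released, lift it off and set it down, without dropping it, in the middle of the black tray with its bar on top and flat on the tray floor. Leave the bottles, the solder reel and the tape roll where they stand.

Things in the scene. Friction and masses are not known exactly. Their poses are not given: they have to be found in the camera images.
- tank: Fixed round aluminium pressure tank, 120 mm across, with a steel neck on top (80 mm across) and a small brass outlet fitting on its side. Origin: centre of its underside on the table; z up; its -x axis points along the brass fitting. It stands left or right of the tray.
- tank_neck (a point): Centre of the neck's mouth, 92 mm above the tank's origin. Going anticlockwise, the cap meets its first stop at a yaw of about -0.68 rad relative to the tank's, passed only while pressed 6 to 11 mm down (at 11 the disc meets the neck). At 0 rad (bar in line with the brass fitting) it is free and lifts straight off, within 0.1 rad either side; a wall stops it at about +0.12.
- cap: Steel bayonet cap on the neck, about 0.11 kg: disc 88 mm across (23 to 31 mm above the origin) on a round foot 40 mm across with three lugs. Origin: centre of the foot's underside; z up its axis, x along its bar. Locked, the origin is 80 mm above the tank's; a spring holds it up (5 N; 9 N pressed 10 mm). At the start its yaw is -1.29 to -0.94 rad relative to the tank's.
- cap_bar (a point): Middle of the black bar handle across the cap's top, 45 mm above the cap's origin. The bar is 78 mm long (along x), 14 mm wide, and runs from 31 to 58 mm above the cap's origin. When the cap is free and let up, it rises by itself to about 8 mm above its locked height.
- esd_tray: Shallow black tray, 100 x 150 mm (x, y) with a small tab in the middle of each long side, walls 22 mm high and 2 mm thick, floor 2 mm thick. Loose on the table. Origin: centre of its underside, z up. The cap's foot stands on the floor between the walls; its disc then clears them by 3 mm.
- solvent_bottle: White dispenser bottle, 67 mm across, 130 mm high, bystander at the back; origin at the centre of its underside.
- solder_reel: Reel of solder wire, 58 mm across and high, bystander; origin at the centre of its underside.
- glue_bottle: Small bottle, 26 mm across, 80 mm high, bystander on the right; origin at the centre of its underside.
- white_tape: White tape roll lying flat, 70 mm across, 24 mm high, bystander at the back left; origin at the centre of its underside.
Not all that is in view belongs to the job. Leave any turquoise look-alike of the cap alone.

How it is judged:
By the outcome, as a careful person would: the job done as asked, in the order asked, and still so for the second after the job is handed in, with the robot touching nothing.
It also fails if it takes over 54 s, if anything falls off the work surface, if the arm or the gripper's body presses on something with over 40 N, if the wrist force passes 120 N, or if a joint passes its speed limit or range.

## Working session

There is one attempt and no reset: what is moved stays moved. The work goes in short steps, Python scripts to look and compute and a tool call to move; the robot and the scene stay as the last step left them, time stands still between calls to the robot, and variables do not carry over. Pictures are saved under pics/ and viewed, about 8 in all and at most 12, crops included, and the job is handed in when it is done.

Besides the shell and the picture viewer there is one more tool, called after "Request:" as a command line: name --argument value ..., lists and objects as JSON in quotes. drive_tool: Moves the arm, as the interface text tells. Its arguments: {"type":"object","properties":{"moves":{"type":"array"},"grip_force":{"type":"number"}},"required":["moves"]}

```bash
mkdir -p pics; cat > h.py <<'E'
import numpy as np, cv2, json
from station import robot
from scipy.spatial.transform import Rotation as R
def rot(a):
    a=np.array(a,float)
    return a.reshape(3,3) if a.size==9 else R.from_quat(np.r_[a[1:],a[0]]).as_matrix()
def cam(name):
    s=robot.sense(); f=robot.grab_frame(name); F=240/np.tan(np.radians(f['fovy'])/2)
    if 'origin' in f: o=np.array(f['origin']);A=rot(f['attitude'])
    else:
        T=np.array(f['tool_from_camera']);Rt=rot(s['tool_rot']);o=np.array(s['tcp_pos'])+Rt@T[:3,3];A=Rt@T[:3,:3]
    return f['frame'],dict(F=F,cx=f['cx'],cy=f['cy'],o=o.tolist(),A=A.tolist(),extra={k:str(v) for k,v in f.items() if k not in('frame','attitude','origin')})
def topix(c,p):
    q=np.array(c['A']).T@(np.array(p)-c['o']);return c['cx']+c['F']*q[0]/-q[2],c['cy']+c['F']*q[1]/q[2]
def toplane(c,u,v,z):
    d=np.array(c['A'])@np.array([(u-c['cx'])/c['F'],-(v-c['cy'])/c['F'],-1]);o=np.array(c['o']);return o+d*(z-o[2])/d[2]
def snap(name,out):
    im,c=cam(name);cv2.imwrite(f'pics/{out}.png',im);json.dump(c,open(f'pics/{out}.json','w'));return im,c
def load(out): return cv2.imread(f'pics/{out}.png'),json.load(open(f'pics/{out}.json'))
E
python3 - <<'E'
from h import *
print(robot.sense())
for n in('scene','side','wrist'):
    im,c=snap(n,n+'0');print(n,c['o'],c['F'],c['cx'],c['cy'],c['extra'])
E
```

```text
{'t': 0.0, 'qpos': array([-1.78514553e-01,  5.28430474e-01,  1.43393019e+00, -3.39275115e-05,
        1.18138965e+00, -1.78494867e-01]), 'qd': array([ 0.00035499,  0.0004203 , -0.00154104,  0.00142113, -0.00123497,
        0.00201787]), 'joint_efforts': array([ 2.50220628e-04, -4.42344439e+01, -1.78024775e+01, -2.06930472e-04,
        8.36740597e-03,  2.24214921e-05]), 'tcp_pos': array([6.24301397e-01, 1.37404546e-04, 2.44346645e-01]), 'tool_rot': array([-1.76117895e-04,  9.99999418e-01, -3.38596381e-06, -1.06447456e-03]), 'ft_force': array([-0.16099898, -0.21767455,  0.82464302]), 'moment': array([ 0.03246079, -0.00693086, -0.0091388 ]), 'opening': 0.9958024962649858}
scene [0.07189823161316014, -0.4311772362726493, 0.7667740828092086] 493.4748572763338 319.0256564682801 237.56082236058288 {'fovy': '51.871662167634575', 'cx': '319.0256564682801', 'cy': '237.56082236058288'}
side [0.51556826253481, -1.1550153982933096, 0.5377716203447094] 543.5076767898096 304.48858469082904 231.02598471329682 {'fovy': '47.650214462413736', 'cx': '304.48858469082904', 'cy': '231.02598471329682'}
wrist [0.6247629312931139, 0.08292130138019004, 0.37175975909460013] 331.9360193384673 315.75340498748426 242.15710659970176 {'fovy': '71.73618405974798', 'cx': '315.75340498748426', 'cy': '242.15710659970176', 'tool_from_camera': '[[ 9.99999621e-01  7.75001116e-04  3.97078869e-04  1.36584809e-04]\n [ 8.61244323e-04 -9.47592889e-01 -3.19479226e-01 -8.28367548e-02]\n [ 1.28672355e-04  3.19479447e-01 -9.47593197e-01 -1.27325310e-01]\n [ 0.00000000e+00  0.00000000e+00  0.00000000e+00  1.00000000e+00]]'}
```

View pics/scene0.png

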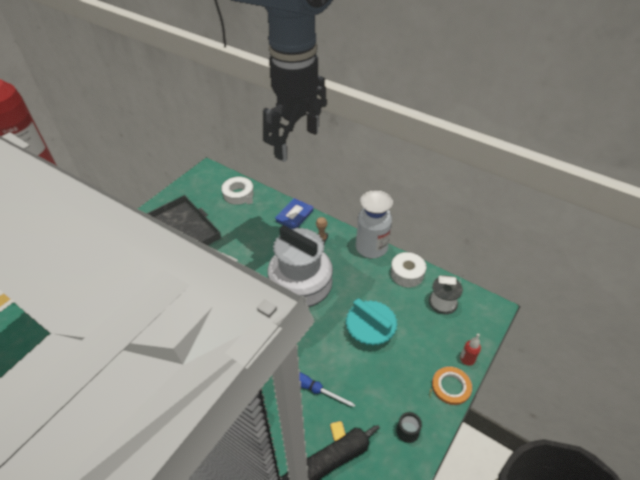

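View pics/wrist0.png

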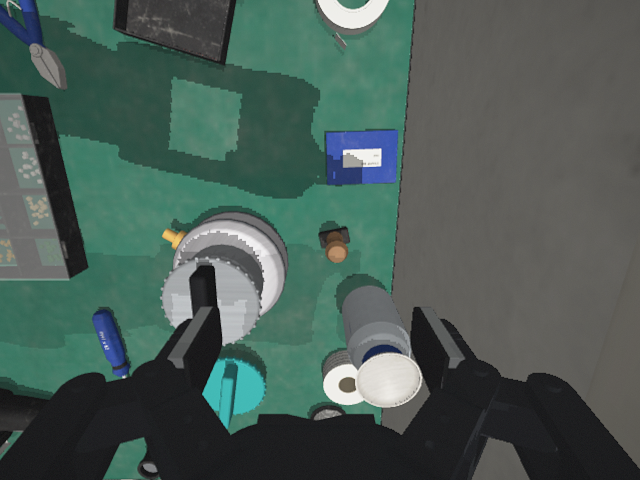

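The wrist view shows the steel cap on the tank at about (211,301), with the brass fitting at (172,237). The black tray is at top left, near (175,25). The turquoise look-alike lies on the table at (235,385). The cap meant is the steel one on the aluminium tank, so I'll confirm that in a crop.

```bash
python3 - <<'E'
from h import *
im,c=load('wrist0')
a=cv2.resize(im[200:360,140:300],None,fx=3.5,fy=3.5,interpolation=cv2.INTER_CUBIC)
cv2.imwrite('pics/crop1.png',a)
for n,u,v,z in [('disc',211,301,.111),('brass',168,235,.04),('tankL',174,260,.08),('tankR',287,258,.08),('tray c1',115,28,.022),('tray c2',223,63,.022),('bar far',204,266,.138)]: print(n,toplane(c,u,v,z).round(3))
E
```

```text
disc [ 0.532 -0.06   0.111]
brass [ 0.469 -0.021  0.04 ]
tankL [ 0.49  -0.033  0.08 ]
tankR [ 0.597 -0.031  0.08 ]
tray c1 [0.441 0.172 0.022]
tray c2 [0.537 0.143 0.022]
bar far [ 0.539 -0.015  0.138]
```

View pics/crop1.png

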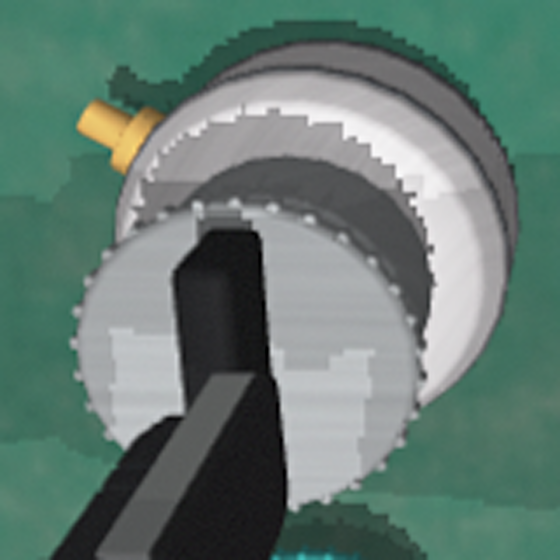

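The crop confirms the steel cap with the black bar, on the aluminium tank with the brass fitting; the turquoise one is the decoy. Next I'll go up and back to see the tray and the tank together.

Request:
drive_tool --moves '[{"x":-0.9,"y":-0.9,"z":-1,"gripper":1},{"x":-0.9,"y":-0.9,"z":-1,"gripper":1},{"x":-0.9,"y":-0.9,"z":-1,"gripper":1},{"x":-0.9,"y":-0.9,"z":-1,"gripper":1},{"x":-0.9,"y":-0.9,"z":-1,"gripper":1}]'

```text
invalid input at $.moves[0]: expected keys x, y, z, rx, ry, rz, gripper
```

Request:
drive_tool --moves '[{"z":-1,"gripper":1},{"gripper":1},{"gripper":1}]'

```text
invalid input at $.moves[0]: expected keys x, y, z, rx, ry, rz, gripper
```

```bash
python3 - <<'E'
from h import *
im,c=snap('wrist','wrist1');s=robot.sense();print(s['t'],s['tcp_pos'],s['tool_rot'])
E
```

```text
0.2 [6.24568011e-01 1.10770213e-04 2.44693088e-01] [-1.17160169e-04  9.99999760e-01  1.69305998e-05 -6.82657509e-04]
```

View pics/wrist1.png

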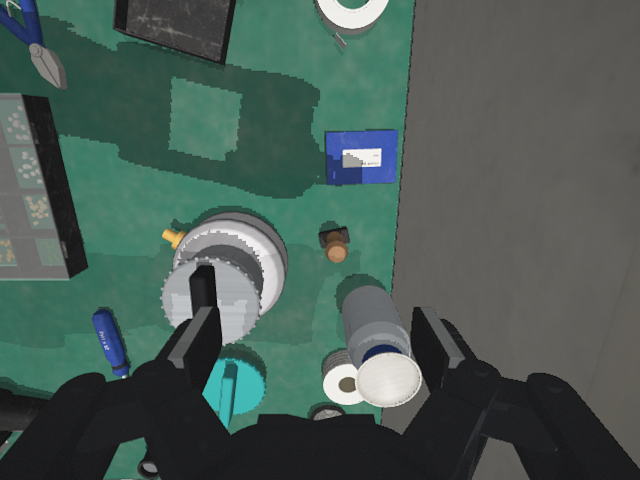

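The view hasn't changed because the move was refused: each row needs all seven keys. 4 pictures used so far.

Request:
drive_tool --moves '[{"x":-0.9,"y":-0.9,"z":-1,"rx":0,"ry":0,"rz":0,"gripper":1},{"x":-0.9,"y":-0.9,"z":-1,"rx":0,"ry":0,"rz":0,"gripper":1},{"x":-0.9,"y":-0.9,"z":-1,"rx":0,"ry":0,"rz":0,"gripper":1},{"x":-0.9,"y":-0.9,"z":-1,"rx":0,"ry":0,"rz":0,"gripper":1},{"x":-0.9,"y":-0.9,"z":-1,"rx":0,"ry":0,"rz":0,"gripper":1}]'

```text
t: 0.62
tcp_pos: [0.5324, 0.0889, 0.3402]
tool_rot: [-0.0, 1.0, -0.004, -0.008]
ft_force: [0.7, -0.0, 0.0]
opening: 1.002
```

Request:
drive_tool --moves '[{"x":0,"y":0,"z":-1,"rx":0,"ry":0,"rz":0,"gripper":1},{"x":0,"y":0,"z":0,"rx":0,"ry":0,"rz":0,"gripper":1},{"x":0,"y":0,"z":0,"rx":0,"ry":0,"rz":0,"gripper":1}]'

```text
t: 0.87
tcp_pos: [0.5292, 0.0933, 0.3654]
tool_rot: [-0.001, 1.0, -0.001, -0.005]
ft_force: [0.6, 0.5, -0.5]
opening: 1.001
```

```bash
python3 - <<'E'
from h import *
im,c=snap('wrist','wrist2');s=robot.sense();print(s['t'],s['tcp_pos'],s['tool_rot'])
E
```

```text
0.9167 [0.52980782 0.09304609 0.36549608] [-0.00104439  0.99998799 -0.00119567 -0.00463691]
```

View pics/wrist2.png

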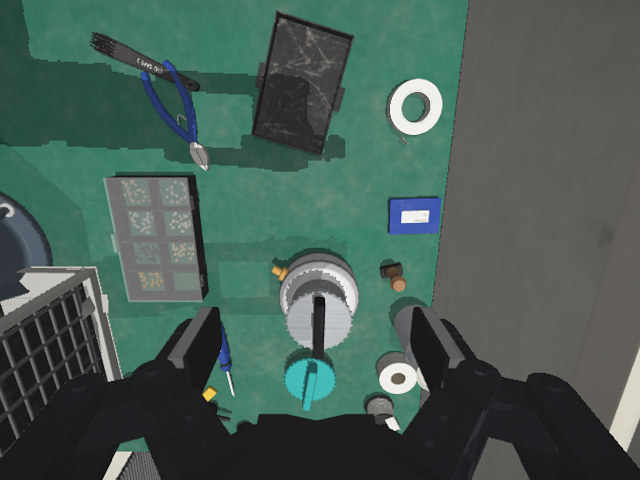

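Tray corners are at (279,12), (353,37), (323,154) and (254,134), with its tabs at (339,98) and (261,72). The cap disc is around (319,320), the bar runs (319,296) to (319,356), and the brass tip is at (274,269). I'll enlarge the tank.

```bash
python3 - <<'E'
from h import *
im,c=load('wrist2')
cv2.imwrite('pics/crop2.png',cv2.resize(im[245:365,260:380],None,fx=5,fy=5,interpolation=cv2.INTER_CUBIC))
P=np.array([toplane(c,u,v,.022) for u,v in [(279,12),(353,37),(323,154),(254,134)]]);print(P.round(3),P.mean(0).round(4))
print([np.linalg.norm(P[i]-P[i-1]).round(3) for i in range(4)])
d=P[0]-P[3]+P[1]-P[2];print('tray yaw',np.arctan2(d[1],d[0])-np.pi/2)
E
```

```text
[[0.482 0.313 0.022]
 [0.572 0.286 0.022]
 [0.536 0.146 0.022]
 [0.443 0.172 0.022]] [0.5082 0.2294 0.022 ]
[np.float64(0.146), np.float64(0.095), np.float64(0.145), np.float64(0.097)]
tray yaw -0.26326373961962735
```

View pics/crop2.png

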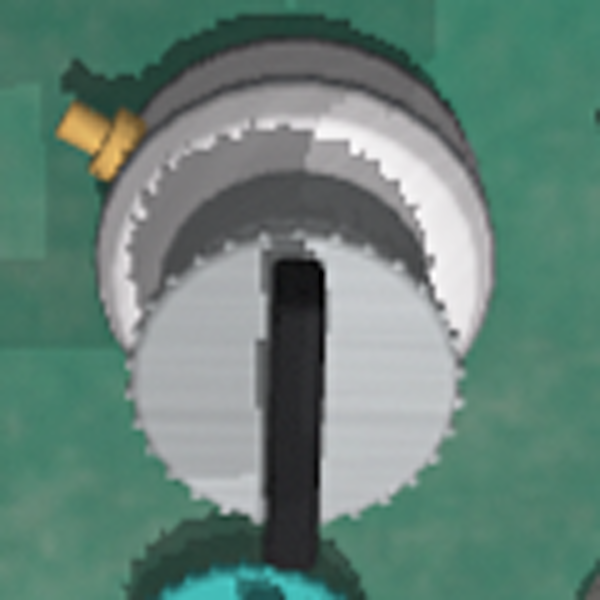

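The disc spans columns 286.6–352.2 and rows 292–349.4. The bar's top face runs from (320.2,306) to (318.6,358.6).

```bash
python3 - <<'E'
from h import *
im,c=load('wrist2')
a,b=toplane(c,320.2,306,.138),toplane(c,318.6,358.6,.138);print('bar',a,b,(a+b)/2,np.linalg.norm(a-b),np.arctan2(*(b-a)[1::-1]))
from scipy.optimize import least_squares
th=np.linspace(0,2*np.pi,200)
def ext(p,r,z):
    q=np.array([topix(c,(p[0]+r*np.cos(t),p[1]+r*np.sin(t),z)) for t in th]);return np.r_[q.min(0),q.max(0)]
obs=np.array([286.6,292,352.2,349.4])
r=least_squares(lambda p:ext(p,.044,.111)-obs,[.53,-.05]);print('disc',r.x,r.fun)
for z in(.04,.06):
  t=toplane(c,260+70/5,245+118/5,z); print('brass tip',t,'tank yaw',np.arctan2(-(t[1]-r.x[1]),-(t[0]-r.x[0])))
print('tilt',R.from_matrix(rot(robot.sense()['tool_rot'])).as_rotvec())
E
```

```text
bar [ 0.53198877 -0.02410101  0.138     ] [ 0.53004935 -0.09983955  0.138     ] [ 0.53101906 -0.06197028  0.138     ] 0.07576336660313135 -1.596397599730955
disc [ 0.53099922 -0.06262165] [-0.57962483 -0.37834986  0.57585074  0.47492518]
brass tip [ 0.4638302  -0.01710567  0.04      ] tank yaw -0.5955566346639725
brass tip [ 0.46679    -0.00858563  0.06      ] tank yaw -0.6995747466339978
tilt [-3.13946787  0.00375381  0.01455761]
```

Cap centre comes out at (0.531,-0.062) with yaw about -1.60. The tank's yaw is about -0.6, so the relative yaw is about -1.0, inside the range given. The jaws are already across the bar, so I'll approach.

Request:
drive_tool --moves '[{"x":0,"y":1,"z":0.8,"rx":0,"ry":0,"rz":0,"gripper":1},{"x":0,"y":1,"z":0.8,"rx":0,"ry":0,"rz":0,"gripper":1},{"x":0,"y":1,"z":0.8,"rx":0,"ry":0,"rz":0,"gripper":1},{"x":0,"y":1,"z":0.8,"rx":0,"ry":0,"rz":0,"gripper":1},{"x":0,"y":1,"z":0.8,"rx":0,"ry":0,"rz":0,"gripper":1}]'

```text
t: 1.33
tcp_pos: [0.5311, -0.0085, 0.2805]
tool_rot: [-0.002, 1.0, 0.001, -0.003]
ft_force: [0.7, 0.6, 0.7]
opening: 1.001
```

Request:
drive_tool --moves '[{"x":0,"y":1,"z":0.8,"rx":0,"ry":0,"rz":0,"gripper":1},{"x":0,"y":0.8,"z":0.8,"rx":0,"ry":0,"rz":0,"gripper":1},{"x":0,"y":0,"z":0.4,"rx":0,"ry":0,"rz":0,"gripper":1},{"x":0,"y":0,"z":0,"rx":0,"ry":0,"rz":0,"gripper":1}]'

```text
t: 1.67
tcp_pos: [0.527, -0.0513, 0.2289]
tool_rot: [-0.004, 1.0, -0.003, -0.011]
ft_force: [-0.6, 0.3, 1.2]
opening: 1.002
```

```bash
python3 - <<'E'
from h import *
im,c=snap('wrist','wrist3');s=robot.sense();print(s['t'],s['tcp_pos'],s['tool_rot'],s['ft_force'],s['moment'])
E
```

```text
1.7167 [ 0.52732189 -0.05126889  0.22948229] [-0.00320387  0.99993558 -0.00312293 -0.01043126] [ 0.17596223  0.95948621 -0.56973155] [ 0.02860874 -0.03240136  0.02844848]
```

View pics/wrist3.png

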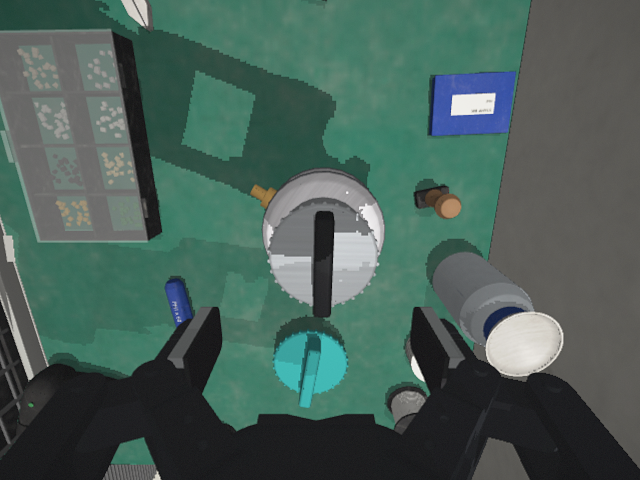

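The view from close by shows the bar at (324,212)–(322,316), the disc over columns 268–381 with its bottom at row 306, and the brass tip at (254,190). The bottle stays well clear of the fingers' swing.

```bash
python3 - <<'E'
from h import *
im,c=load('wrist3')
g=cv2.cvtColor(im,cv2.COLOR_BGR2GRAY)
P=[]
for v in (285,295,305,310):
    x=[u for u in range(300,350) if g[v,u]<60]; P.append((min(x),max(x),v))
print(P)
a,b=toplane(c,324,228,.138),toplane(c,322.5,315.5,.138);print('bar',a,b,(a+b)/2,np.linalg.norm(a-b),np.arctan2(*(b-a)[1::-1]))
th=np.linspace(0,2*np.pi,200)
q=np.array([topix(c,(.531+.044*np.cos(t),-.062+.044*np.sin(t),.111)) for t in th]);print('pred disc',q.min(0),q.max(0))
for z in(.03,.04,.05,.06):
  t=toplane(c,253,190,z);k=toplane(c,268,198,z); print('brass tip',t,'yaw',np.arctan2(-(t[1]+.062),-(t[0]-.531)),np.arctan2(*(k-t)[1::-1]))
E
```

```text
[(313, 331, 285), (313, 330, 295), (313, 330, 305), (313, 330, 310)]
bar [ 0.53092114 -0.03121494  0.138     ] [ 0.52980133 -0.09918467  0.138     ] [ 0.53036123 -0.0651998   0.138     ] 0.06797896180779922 -1.5872699754894246
pred disc [268.48233193 201.19261012] [380.01154861 305.75792963]
brass tip [ 0.46087532 -0.02257693  0.03      ] yaw -0.51215038344777 -0.5070062655236413
brass tip [ 0.46300581 -0.02094893  0.04      ] yaw -0.5431677064674151 -0.5070062655236408
brass tip [ 0.4651363  -0.01932093  0.05      ] yaw -0.5749614400681307 -0.5070062655236423
brass tip [ 0.46726679 -0.01769293  0.06      ] yaw -0.6074944817529692 -0.5070062655236418
```

The predicted disc outline matches the picture, so the cap centre holds. I'll descend, straightening the small tilt.

Request:
drive_tool --moves '[{"x":0.1,"y":0.3,"z":0.6,"rx":-0.07,"ry":0.24,"rz":0,"gripper":1},{"x":0.1,"y":0.25,"z":0.7,"rx":0,"ry":0,"rz":0,"gripper":1},{"x":0,"y":0,"z":0.7,"rx":0,"ry":0,"rz":0,"gripper":1},{"x":0,"y":0,"z":0.7,"rx":0,"ry":0,"rz":0,"gripper":1},{"x":0,"y":0,"z":0.5,"rx":0,"ry":0,"rz":0,"gripper":1}]'

```text
t: 2.13
tcp_pos: [0.5359, -0.0604, 0.1674]
tool_rot: [0.001, 1.0, -0.002, 0.006]
ft_force: [0.7, -0.1, 0.7]
opening: 1.003
```

Request:
drive_tool --moves '[{"x":0,"y":0,"z":0.4,"rx":0,"ry":0,"rz":0,"gripper":1},{"x":0,"y":0,"z":0,"rx":0,"ry":0,"rz":0,"gripper":1}]'

```text
t: 2.3
tcp_pos: [0.5357, -0.0589, 0.1579]
tool_rot: [0.0, 1.0, -0.001, 0.005]
ft_force: [-0.3, -0.4, 1.0]
opening: 0.998
```

Request:
drive_tool --moves '[{"x":-0.2,"y":0.15,"z":0.6,"rx":0,"ry":-0.12,"rz":0,"gripper":1},{"x":-0.05,"y":0,"z":0.6,"rx":0,"ry":0,"rz":0,"gripper":1},{"x":0,"y":0,"z":0,"rx":0,"ry":0,"rz":0,"gripper":1}]'

```text
t: 2.55
tcp_pos: [0.532, -0.0616, 0.1339]
tool_rot: [0.001, 1.0, 0.0, 0.001]
ft_force: [-0.4, -0.4, -0.2]
opening: 0.997
```

Request:
drive_tool --moves '[{"x":-0.04,"y":0,"z":0.2,"rx":0,"ry":0,"rz":0,"gripper":1},{"x":0,"y":0,"z":0,"rx":0,"ry":0,"rz":0,"gripper":0},{"x":0,"y":0,"z":0,"rx":0,"ry":0,"rz":0,"gripper":0},{"x":0,"y":0,"z":0,"rx":0,"ry":0,"rz":0,"gripper":0},{"x":0,"y":0,"z":0,"rx":0,"ry":0,"rz":0,"gripper":0}]' --grip_force 60

```text
t: 2.97
tcp_pos: [0.532, -0.0621, 0.1307]
tool_rot: [0.001, 1.0, 0.0, 0.002]
ft_force: [-0.1, -0.1, -0.6]
opening: 0.452
```

Request:
drive_tool --moves '[{"x":0,"y":0,"z":0,"rx":0,"ry":0,"rz":0,"gripper":0},{"x":0,"y":0,"z":0,"rx":0,"ry":0,"rz":0,"gripper":0},{"x":0,"y":0,"z":0,"rx":0,"ry":0,"rz":0,"gripper":0},{"x":0,"y":0,"z":0,"rx":0,"ry":0,"rz":0,"gripper":0}]'

```text
t: 3.3
tcp_pos: [0.5316, -0.0621, 0.1316]
tool_rot: [0.002, 1.0, 0.0, 0.002]
ft_force: [-0.1, -0.8, -2.7]
opening: 0.149
```

```bash
cat >> h.py <<'E'
def st():
    s=robot.sense();M=rot(s['tool_rot']);print('t%.2f'%s['t'],s['tcp_pos'].round(4),'yaw %.3f'%np.arctan2(M[1,0],M[0,0]),'zdir',M[:,2].round(4),'F',s['ft_force'].round(1),'M',s['moment'].round(2),'op %.3f'%s['opening'])
E
python3 -c "from h import *;st()"
```

```text
t3.30 [ 0.5316 -0.0621  0.1316] yaw 0.000 zdir [ 0.0034 -0.0031 -1.    ] F [-0.1 -0.8 -2.7] M [ 0.04 -0.1   0.03] op 0.149
```

The bar is gripped (about 13 mm opening). Next is the anticlockwise turn without pressing, in small steps, watching the moment.

Request:
drive_tool --moves '[{"x":0,"y":0,"z":0,"rx":0,"ry":0,"rz":-0.6,"gripper":0},{"x":0,"y":0,"z":0,"rx":0,"ry":0,"rz":-0.6,"gripper":0},{"x":0,"y":0,"z":0,"rx":0,"ry":0,"rz":-0.6,"gripper":0},{"x":0,"y":0,"z":0,"rx":0,"ry":0,"rz":-0.6,"gripper":0}]'

```text
t: 3.63
tcp_pos: [0.5315, -0.0621, 0.1316]
tool_rot: [0.001, 0.994, 0.108, 0.002]
ft_force: [-0.3, -0.2, -0.8]
opening: 0.147
```

```bash
python3 -c "from h import *;st()"
```

```text
t3.63 [ 0.5315 -0.0621  0.1316] yaw 0.216 zdir [ 0.0036 -0.0024 -1.    ] F [-0.3 -0.2 -0.8] M [ 0.04  0.02 -0.08] op 0.147
```

Request:
drive_tool --moves '[{"x":0,"y":0,"z":0,"rx":0,"ry":0,"rz":-0.4,"gripper":0},{"x":0,"y":0,"z":0,"rx":0,"ry":0,"rz":-0.4,"gripper":0},{"x":0,"y":0,"z":0,"rx":0,"ry":0,"rz":-0.4,"gripper":0}]'

```text
t: 3.88
tcp_pos: [0.5309, -0.0622, 0.1316]
tool_rot: [0.001, 0.987, 0.162, 0.001]
ft_force: [-1.8, -2.1, 1.4]
opening: 0.152
```

```bash
python3 -c "from h import *;st()"
```

```text
t3.88 [ 0.5309 -0.0622  0.1316] yaw 0.325 zdir [ 0.0022 -0.0022 -1.    ] F [-1.8 -2.1  1.4] M [-0.34  0.43 -0.22] op 0.152
```

Request:
drive_tool --moves '[{"x":0,"y":0,"z":0,"rx":0,"ry":0,"rz":-0.4,"gripper":0},{"x":0,"y":0,"z":0,"rx":0,"ry":0,"rz":-0.4,"gripper":0}]'

```text
t: 4.05
tcp_pos: [0.53, -0.0625, 0.1315]
tool_rot: [0.001, 0.981, 0.196, 0.0]
ft_force: [-1.1, -0.4, 0.9]
opening: 0.144
```

```bash
python3 -c "from h import *;st()"
```

```text
t4.05 [ 0.53   -0.0625  0.1315] yaw 0.394 zdir [ 4.0e-04 -1.3e-03 -1.0e+00] F [-1.1 -0.4  0.9] M [ 0.05  0.08 -1.06] op 0.144
```

The moment has risen to -1.06 N m at tool yaw 0.39, so this is the first stop. I'll wait here, leaning on it lightly.

Request:
drive_tool --moves '[{"x":0,"y":0,"z":0,"rx":0,"ry":0,"rz":-0.1,"gripper":0},{"x":0,"y":0,"z":0,"rx":0,"ry":0,"rz":-0.1,"gripper":0},{"x":0,"y":0,"z":0,"rx":0,"ry":0,"rz":0,"gripper":0},{"x":0,"y":0,"z":0,"rx":0,"ry":0,"rz":0,"gripper":0},{"x":0,"y":0,"z":0,"rx":0,"ry":0,"rz":0,"gripper":0}]'

```text
t: 4.47
tcp_pos: [0.53, -0.0626, 0.1316]
tool_rot: [-0.001, 0.98, 0.197, 0.001]
ft_force: [-0.7, -1.4, 0.3]
opening: 0.151
```

```bash
python3 -c "from h import *;st()"
```

```text
t4.47 [ 0.53   -0.0626  0.1316] yaw 0.397 zdir [ 0.0012  0.0023 -1.    ] F [-0.7 -1.4  0.3] M [-0.03  0.11 -0.96] op 0.151
```

Request:
drive_tool --moves '[{"x":0,"y":0,"z":0,"rx":0,"ry":0,"rz":0,"gripper":0},{"x":0,"y":0,"z":0,"rx":0,"ry":0,"rz":0,"gripper":0},{"x":0,"y":0,"z":0,"rx":0,"ry":0,"rz":0,"gripper":0},{"x":0,"y":0,"z":0,"rx":0,"ry":0,"rz":0,"gripper":0},{"x":0,"y":0,"z":0,"rx":0,"ry":0,"rz":0,"gripper":0}]'

```text
t: 4.88
tcp_pos: [0.53, -0.0625, 0.1316]
tool_rot: [-0.001, 0.98, 0.197, 0.001]
ft_force: [-0.7, -1.1, 0.6]
opening: 0.147
```

Request:
drive_tool --moves '[{"x":0,"y":0,"z":0,"rx":0,"ry":0,"rz":0,"gripper":0},{"x":0,"y":0,"z":0,"rx":0,"ry":0,"rz":0,"gripper":0},{"x":0,"y":0,"z":0,"rx":0,"ry":0,"rz":0,"gripper":0},{"x":0,"y":0,"z":0,"rx":0,"ry":0,"rz":0,"gripper":0},{"x":0,"y":0,"z":0,"rx":0,"ry":0,"rz":0,"gripper":0}]'

```text
t: 5.3
tcp_pos: [0.53, -0.0626, 0.1316]
tool_rot: [-0.001, 0.98, 0.197, 0.001]
ft_force: [-0.9, -0.4, 1.1]
opening: 0.149
```

```bash
python3 -c "from h import *;st()"
```

```text
t5.30 [ 0.53   -0.0626  0.1316] yaw 0.396 zdir [ 0.001  0.002 -1.   ] F [-0.9 -0.4  1.1] M [-0.07  0.09 -0.91] op 0.149
```

I've waited 1.25 s at the stop with no pressing. Now I'll press 8–9 mm down, easing the turning load.

Request:
drive_tool --moves '[{"x":0,"y":0,"z":0.2,"rx":0,"ry":0,"rz":0.15,"gripper":0},{"x":0,"y":0,"z":0.2,"rx":0,"ry":0,"rz":0,"gripper":0},{"x":0,"y":0,"z":0.1,"rx":0,"ry":0,"rz":0,"gripper":0}]' --grip_force 80

```text
t: 5.55
tcp_pos: [0.5301, -0.0625, 0.1253]
tool_rot: [0.0, 0.981, 0.195, 0.001]
ft_force: [-1.4, -0.2, 6.5]
opening: 0.141
```

```bash
python3 -c "from h import *;st()"
```

```text
t5.55 [ 0.5301 -0.0625  0.1253] yaw 0.392 zdir [ 2.e-03 -5.e-04 -1.e+00] F [-1.4 -0.2  6.5] M [ 0.14  0.33 -0.03] op 0.141
```

Pressed 6.3 mm at 6.5 N. I'll add about 2.5 mm, then turn.

Request:
drive_tool --moves '[{"x":0,"y":0,"z":0.15,"rx":0,"ry":0,"rz":0,"gripper":0},{"x":0,"y":0,"z":0.03,"rx":0,"ry":0,"rz":-0.4,"gripper":0},{"x":0,"y":0,"z":0.03,"rx":0,"ry":0,"rz":-0.5,"gripper":0}]'

```text
t: 5.8
tcp_pos: [0.5312, -0.0626, 0.1238]
tool_rot: [0.003, 0.97, 0.241, 0.002]
ft_force: [-0.2, 0.1, 6.8]
opening: 0.147
```

```bash
python3 -c "from h import *;st()"
```

```text
t5.80 [ 0.5312 -0.0626  0.1238] yaw 0.488 zdir [ 0.0047 -0.0049 -1.    ] F [-0.2  0.1  6.8] M [ 0.14  0.21 -0.04] op 0.147
```

It passed the stop (yaw 0.49, low moment). Release is expected near tool yaw 1.08.

Request:
drive_tool --moves '[{"x":0,"y":0,"z":0.06,"rx":0,"ry":0,"rz":-0.7,"gripper":0},{"x":0,"y":0,"z":0.03,"rx":0,"ry":0,"rz":-0.7,"gripper":0},{"x":0,"y":0,"z":0.03,"rx":0,"ry":0,"rz":-0.7,"gripper":0},{"x":0,"y":0,"z":0.03,"rx":0,"ry":0,"rz":-0.7,"gripper":0},{"x":0,"y":0,"z":0.03,"rx":0,"ry":0,"rz":-0.7,"gripper":0}]'

```text
t: 6.22
tcp_pos: [0.5307, -0.0636, 0.1243]
tool_rot: [0.007, 0.915, 0.404, -0.001]
ft_force: [-1.4, -0.4, 5.7]
opening: 0.141
```

```bash
python3 -c "from h import *;st()"
```

```text
t6.22 [ 0.5307 -0.0636  0.1243] yaw 0.832 zdir [ 0.0037 -0.013  -0.9999] F [-1.4 -0.4  5.7] M [ 0.13  0.41 -0.09] op 0.141
```

Request:
drive_tool --moves '[{"x":0,"y":0,"z":0.08,"rx":0.07,"ry":0.04,"rz":-0.7,"gripper":0},{"x":0,"y":0,"z":0.04,"rx":0.06,"ry":0.04,"rz":-0.7,"gripper":0},{"x":0,"y":0,"z":0.03,"rx":0,"ry":0,"rz":-0.6,"gripper":0},{"x":0,"y":0,"z":0,"rx":0,"ry":0,"rz":-0.3,"gripper":0}]'

```text
t: 6.55
tcp_pos: [0.5306, -0.0642, 0.1247]
tool_rot: [0.002, 0.862, 0.507, -0.002]
ft_force: [-2.0, 0.6, 5.3]
opening: 0.142
```

```bash
python3 -c "from h import *;st()"
```

```text
t6.55 [ 0.5306 -0.0642  0.1247] yaw 1.063 zdir [-0.001  -0.0059 -1.    ] F [-2.   0.6  5.3] M [ 0.24  0.2  -0.08] op 0.142
```

Tool yaw is 1.06, within the release band. I'll turn a touch further, then lift gently and check the force.

Request:
drive_tool --moves '[{"x":0,"y":0,"z":0,"rx":0,"ry":0,"rz":-0.2,"gripper":0},{"x":0,"y":0,"z":-0.3,"rx":0,"ry":0,"rz":0,"gripper":0},{"x":0,"y":0,"z":-0.3,"rx":0,"ry":0,"rz":0,"gripper":0},{"x":0,"y":0,"z":-0.3,"rx":0,"ry":0,"rz":0,"gripper":0}]'

```text
t: 6.88
tcp_pos: [0.5303, -0.0637, 0.1437]
tool_rot: [0.003, 0.855, 0.519, -0.003]
ft_force: [-1.0, -0.4, -0.5]
opening: 0.148
```

```bash
python3 -c "from h import *;st()"
```

```text
t6.88 [ 0.5303 -0.0637  0.1437] yaw 1.092 zdir [-0.0024 -0.0078 -1.    ] F [-1.  -0.4 -0.5] M [ 0.01  0.02 -0.01] op 0.148
```

It is free: 12 mm above locked height with no resistance. I'll lift clear.

Request:
drive_tool --moves '[{"x":0,"y":0,"z":-0.5,"rx":0.02,"ry":0.09,"rz":0,"gripper":0},{"x":0,"y":0,"z":-0.8,"rx":0,"ry":0,"rz":0,"gripper":0},{"x":0,"y":0,"z":-0.9,"rx":0,"ry":0,"rz":0,"gripper":0},{"x":0,"y":0,"z":-0.9,"rx":0,"ry":0,"rz":0,"gripper":0},{"x":0.4,"y":-0.25,"z":-0.5,"rx":0,"ry":0,"rz":0,"gripper":0}]'

```text
t: 7.3
tcp_pos: [0.5294, -0.0549, 0.2193]
tool_rot: [-0.001, 0.854, 0.52, -0.001]
ft_force: [1.0, -0.1, -0.8]
opening: 0.142
```

Request:
drive_tool --moves '[{"x":0.9,"y":-0.56,"z":0,"rx":0,"ry":0,"rz":0,"gripper":0},{"x":0.9,"y":-0.56,"z":0,"rx":0,"ry":0,"rz":0,"gripper":0},{"x":0.9,"y":-0.56,"z":0,"rx":0,"ry":0,"rz":0,"gripper":0},{"x":0.9,"y":-0.56,"z":0,"rx":0,"ry":0,"rz":0,"gripper":0},{"x":0.9,"y":-0.56,"z":0,"rx":0,"ry":0,"rz":0,"gripper":0}]'

```text
t: 7.72
tcp_pos: [0.5233, 0.0534, 0.2252]
tool_rot: [0.003, 0.855, 0.518, 0.004]
ft_force: [0.9, -0.1, -0.8]
opening: 0.14
```

```bash
python3 -c "from h import *;st()"
```

```text
t7.72 [0.5233 0.0534 0.2252] yaw 1.089 zdir [ 0.0095 -0.0011 -1.    ] F [ 0.9 -0.1 -0.8] M [ 0.02 -0.05  0.03] op 0.140
```

Request:
drive_tool --moves '[{"x":0.9,"y":-0.57,"z":0,"rx":0.05,"ry":-0.03,"rz":0,"gripper":0},{"x":0.9,"y":-0.57,"z":0,"rx":0.05,"ry":0,"rz":0,"gripper":0},{"x":0.9,"y":-0.57,"z":0,"rx":0,"ry":0,"rz":0,"gripper":0},{"x":0.9,"y":-0.57,"z":0,"rx":0,"ry":0,"rz":0,"gripper":0},{"x":0.9,"y":-0.57,"z":0,"rx":0,"ry":0,"rz":0,"gripper":0}]'

```text
t: 8.13
tcp_pos: [0.5112, 0.168, 0.2267]
tool_rot: [-0.001, 0.855, 0.519, 0.001]
ft_force: [0.7, 0.0, -1.1]
opening: 0.14
```

Request:
drive_tool --moves '[{"x":0.6,"y":-0.5,"z":0,"rx":0,"ry":0,"rz":0,"gripper":0},{"x":0.2,"y":-0.1,"z":0,"rx":0,"ry":0,"rz":0,"gripper":0},{"x":0,"y":0,"z":0,"rx":0,"ry":0,"rz":0,"gripper":0},{"x":0,"y":0,"z":0,"rx":0,"ry":0,"rz":0,"gripper":0}]'

```text
t: 8.47
tcp_pos: [0.5051, 0.1943, 0.2275]
tool_rot: [-0.002, 0.853, 0.522, 0.001]
ft_force: [-0.1, -1.1, -0.9]
opening: 0.143
```

```bash
python3 -c "
from h import *
snap('wrist','wrist4');st()"
```

```text
t8.52 [0.5053 0.194  0.2275] yaw 1.099 zdir [-8.0e-04  4.5e-03 -1.0e+00] F [ 0.3 -0.  -2.2] M [ 0.06 -0.05  0.03] op 0.139
```

View pics/wrist4.png

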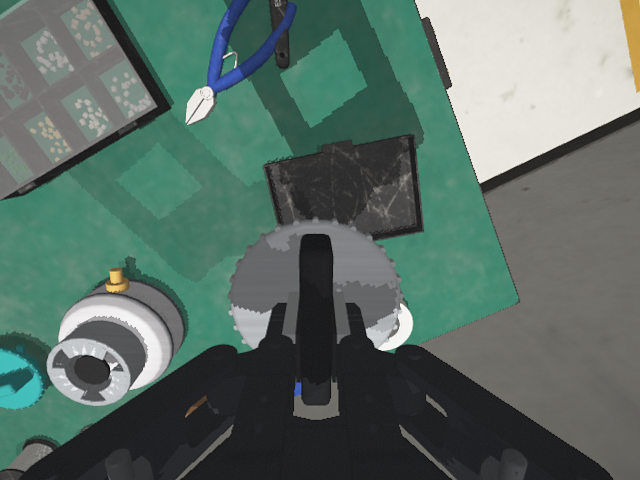

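The cap hangs level in the grip, with its disc over columns 229–402. Visible tray corners are (265,165), (414,136) and (422,231), with a tab at (337,147), and the neck is open. I'll check the tray and cap centres.

```bash
python3 - <<'E'
from h import *
im,c=load('wrist4')
for p in [(.482,.313),(.572,.286),(.536,.146),(.443,.172)]: print('pred',np.round(topix(c,(*p,.022)),1))
A=[toplane(c,u,v,.022) for u,v in [(265,165),(414,136),(422,231)]];print(np.round(A,4))
print('lens',np.linalg.norm(A[0]-A[1]),np.linalg.norm(A[2]-A[1]),'centre',((A[0]+A[2])/2).round(4))
from scipy.optimize import least_squares
th=np.linspace(0,2*np.pi,200)
def ext(p):
    q=np.array([topix(c,(p[0]+.044*np.cos(t),p[1]+.044*np.sin(t),.207)) for t in th]);return np.r_[q.min(0),q.max(0)[0]]
r=least_squares(lambda p:ext(p)-[230,220,401],[.505,.194]);print('cap',r.x,r.fun)
E
```

```text
pred [413.6 139.4]
pred [421.5 231.7]
pred [287.7 260. ]
pred [265.7 170.7]
[[0.438  0.1741 0.022 ]
 [0.4793 0.3145 0.022 ]
 [0.5715 0.2868 0.022 ]]
lens 0.1463079464176716 0.09634965732230812 centre [0.5047 0.2305 0.022 ]
cap [0.5060633  0.19434783] [-2.43153128  0.3893619   2.44201835]
```

The tray centre is about (0.507,0.230) and the cap is centred under the TCP. I'll move over it and go down.

Request:
drive_tool --moves '[{"x":0.8,"y":-0.4,"z":0,"rx":0,"ry":0,"rz":0,"gripper":0},{"x":0.7,"y":-0.3,"z":0.5,"rx":0,"ry":0,"rz":0,"gripper":0},{"x":0,"y":0,"z":0.8,"rx":0,"ry":0,"rz":0,"gripper":0},{"x":0,"y":0,"z":0.8,"rx":0,"ry":0,"rz":0,"gripper":0},{"x":0,"y":0,"z":0.8,"rx":0,"ry":0,"rz":0,"gripper":0}]'

```text
t: 8.93
tcp_pos: [0.5121, 0.224, 0.1723]
tool_rot: [0.001, 0.855, 0.519, 0.006]
ft_force: [0.3, 0.3, -0.8]
opening: 0.141
```

Request:
drive_tool --moves '[{"x":0,"y":0,"z":0.8,"rx":0,"ry":0,"rz":0,"gripper":0},{"x":0,"y":0,"z":0.5,"rx":0,"ry":0,"rz":0,"gripper":0},{"x":0,"y":0,"z":0.3,"rx":0,"ry":0,"rz":0,"gripper":0},{"x":0,"y":0,"z":0,"rx":0,"ry":0,"rz":0,"gripper":0}]'

```text
t: 9.27
tcp_pos: [0.5123, 0.2197, 0.136]
tool_rot: [0.0, 0.856, 0.517, 0.003]
ft_force: [-0.8, 0.5, -0.4]
opening: 0.145
```

```bash
python3 -c "from h import *;st()"
```

```text
t9.27 [0.5123 0.2197 0.136 ] yaw 1.086 zdir [ 0.0058  0.003  -1.    ] F [-0.8  0.5 -0.4] M [-0.06 -0.01 -0.04] op 0.145
```

Request:
drive_tool --moves '[{"x":0.4,"y":-0.5,"z":0.2,"rx":0.04,"ry":-0.06,"rz":0,"gripper":0},{"x":0,"y":0,"z":0.7,"rx":0,"ry":0,"rz":0,"gripper":0},{"x":0,"y":0,"z":0.7,"rx":0,"ry":0,"rz":0,"gripper":0},{"x":0,"y":0,"z":0.6,"rx":0,"ry":0,"rz":0,"gripper":0},{"x":0,"y":0,"z":0,"rx":0,"ry":0,"rz":0,"gripper":0}]'

```text
t: 9.68
tcp_pos: [0.5117, 0.2304, 0.0943]
tool_rot: [0.002, 0.857, 0.515, 0.004]
ft_force: [-0.8, -0.3, -0.8]
opening: 0.143
```

```bash
python3 -c "from h import *;st()"
```

```text
t9.68 [0.5117 0.2304 0.0943] yaw 1.082 zdir [ 0.0086  0.0013 -1.    ] F [-0.8 -0.3 -0.8] M [0.02 0.02 0.03] op 0.143
```

Request:
drive_tool --moves '[{"x":-0.1,"y":-0.2,"z":0.3,"rx":0.08,"ry":-0.06,"rz":0,"gripper":0},{"x":0,"y":0,"z":0.6,"rx":0,"ry":0,"rz":0,"gripper":0},{"x":0,"y":0,"z":0.5,"rx":0,"ry":0,"rz":0,"gripper":0},{"x":0,"y":0,"z":0,"rx":0,"ry":0,"rz":0,"gripper":0}]'

```text
t: 10.02
tcp_pos: [0.5096, 0.2304, 0.0683]
tool_rot: [0.001, 0.857, 0.515, 0.002]
ft_force: [-0.5, -0.5, -0.7]
opening: 0.142
```

```bash
python3 -c "from h import *;st()"
```

```text
t10.02 [0.5096 0.2304 0.0683] yaw 1.081 zdir [ 0.0049  0.0011 -1.    ] F [-0.5 -0.5 -0.7] M [-0.    0.04 -0.05] op 0.142
```

Request:
drive_tool --moves '[{"x":-0.05,"y":-0.1,"z":0.3,"rx":0.04,"ry":-0.03,"rz":0,"gripper":0},{"x":0,"y":0,"z":0.3,"rx":0,"ry":0,"rz":0,"gripper":0},{"x":0,"y":0,"z":0.15,"rx":0,"ry":0,"rz":0,"gripper":0},{"x":0,"y":0,"z":0,"rx":0,"ry":0,"rz":0,"gripper":0}]'

```text
t: 10.35
tcp_pos: [0.5085, 0.2306, 0.0539]
tool_rot: [0.0, 0.857, 0.515, 0.002]
ft_force: [-0.6, -0.3, 2.4]
opening: 0.142
```

```bash
python3 -c "from h import *;st()"
```

```text
t10.35 [0.5085 0.2306 0.0539] yaw 1.081 zdir [ 0.0031  0.001  -1.    ] F [-0.6 -0.3  2.4] M [-0.06  0.08 -0.01] op 0.142
```

Floor contact: 2.4 N at z 0.0539, against 0.0536 expected. Release.

Request:
drive_tool --moves '[{"x":0,"y":0,"z":0,"rx":0,"ry":0,"rz":0,"gripper":0.5},{"x":0,"y":0,"z":0,"rx":0,"ry":0,"rz":0,"gripper":0.5},{"x":0,"y":0,"z":0,"rx":0,"ry":0,"rz":0,"gripper":0.5},{"x":0,"y":0,"z":0,"rx":0,"ry":0,"rz":0,"gripper":0.5},{"x":0,"y":0,"z":0,"rx":0,"ry":0,"rz":0,"gripper":0.5}]'

```text
t: 10.77
tcp_pos: [0.5094, 0.2309, 0.0545]
tool_rot: [0.001, 0.857, 0.515, 0.003]
ft_force: [-0.2, 0.2, -0.9]
opening: 0.499
```

Request:
drive_tool --moves '[{"x":0,"y":0,"z":-0.3,"rx":0,"ry":0,"rz":0,"gripper":0.5},{"x":0,"y":0,"z":-0.7,"rx":0,"ry":0,"rz":0,"gripper":0.5},{"x":0,"y":0,"z":-1,"rx":0,"ry":0,"rz":0,"gripper":0.5},{"x":0,"y":0,"z":-1,"rx":0,"ry":0,"rz":0,"gripper":0.5},{"x":0,"y":0,"z":-1,"rx":0,"ry":0,"rz":0,"gripper":0.5}]'

```text
t: 11.18
tcp_pos: [0.5057, 0.2299, 0.134]
tool_rot: [-0.001, 0.857, 0.515, -0.003]
ft_force: [0.3, 0.3, -0.0]
opening: 0.5
```

Request:
drive_tool --moves '[{"x":-1,"y":0.6,"z":-1,"rx":0,"ry":0,"rz":0,"gripper":0.5},{"x":-1,"y":0.6,"z":-1,"rx":0,"ry":0,"rz":0,"gripper":0.5},{"x":-1,"y":0.6,"z":-1,"rx":0,"ry":0,"rz":0,"gripper":0.5},{"x":-0.5,"y":0.3,"z":-0.5,"rx":0,"ry":0,"rz":0,"gripper":0.5},{"x":0,"y":0,"z":0,"rx":0,"ry":0,"rz":0,"gripper":0.5}]'

```text
t: 11.6
tcp_pos: [0.5122, 0.1473, 0.2134]
tool_rot: [0.001, 0.856, 0.516, 0.002]
ft_force: [0.5, -0.4, 0.3]
opening: 0.498
```

```bash
python3 -c "
from h import *
snap('wrist','wrist5');st()"
```

```text
t11.65 [0.5118 0.1481 0.2125] yaw 1.085 zdir [ 4.2e-03  8.0e-04 -1.0e+00] F [0.5 0.  0.3] M [-0.01  0.03  0.01] op 0.503
```

View pics/wrist5.png

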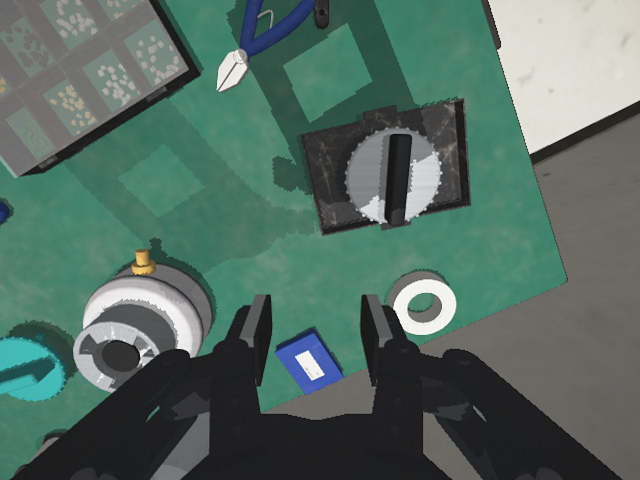

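The cap sits in the tray with its bar up, disc over (345–441, 128–223). Tray corners are (302,135), (464,99), (470,205) and (323,235).

```bash
python3 - <<'E'
from h import *
from scipy.optimize import least_squares
im,c=load('wrist5')
P=np.array([toplane(c,u,v,.022) for u,v in [(302,135),(464,99),(470,205),(323,235)]]);print(P.round(4),P.mean(0))
th=np.linspace(0,2*np.pi,200)
def ext(p):
    q=np.array([topix(c,(p[0]+.044*np.cos(t),p[1]+.044*np.sin(t),.033)) for t in th]);return np.r_[q.min(0),q.max(0)]
r=least_squares(lambda p:ext(p)-[345,128,441,223],[.507,.23]);print('cap',r.x,r.fun)
E
```

```text
[[0.4383 0.1734 0.022 ]
 [0.4787 0.3146 0.022 ]
 [0.5723 0.2873 0.022 ]
 [0.5322 0.1462 0.022 ]] [0.50538578 0.23036009 0.022     ]
cap [0.51022045 0.22962455] [-0.06329793 -0.84696666  0.0637998   1.02776333]
```

The cap is within about 5 mm of the tray's middle, and its disc fits at the seated height with a residual of 1 px or less, so I'm handing in.

```bash
python3 -c "
from h import *
st();print(robot.job_done())"
```

```text
t11.65 [0.5118 0.1481 0.2125] yaw 1.085 zdir [ 4.2e-03  8.0e-04 -1.0e+00] F [0.5 0.  0.3] M [-0.01  0.03  0.01] op 0.503
the job is handed in; nothing more can be done
None
```

The cap is off the tank and sitting in the black tray with its bar on top; I handed the job in at 11.65 s of the 54 s allowed.

- **First stop:** I turned the cap anticlockwise without pressing until the moment rose to about 1 N m. I held it there for 1.25 s.
- **Release:** I pressed it 7 to 8 mm down and turned it on about 0.69 rad. It then lifted with no resistance.
- **Set-down:** The foot met the tray floor at the expected height (0.0539 m against 0.0536 m) with 2.4 N. I then opened the fingers and backed away.

**Last checks:** the final picture shows the cap flat in the tray. Its centre measures (0.510, 0.230) and the tray's (0.505, 0.230), so it is about 5 mm off-centre along the tray's short side. The arm's own reading at set-down suggests only about 2 to 3 mm, so the two differ slightly. The tray did not shift noticeably. The tape roll was untouched in that picture. The bottles and the solder reel were out of its view, but the arm stayed clear of them and no contact forces showed.

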